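# Open the terminal cover of the pottery wheel's drive box

### The arm

A 6-joint arm with a two-finger parallel gripper is mounted at the origin on the work surface. World frame = base frame: x ahead of the robot, y to its left, z up, the work surface at z = 0. Lengths are in mm, angles in degrees, forces in N, time in s.
With the tool pointing down it reaches from about 300 to 850 mm from the base axis. Payload 4.2 kg.
Tool frame: the origin (TCP) lies at the very end of the fingers, on their centre line; the grasp point (between the pads) lies 19 mm behind it (env.grip_point_offset is the distance from the TCP to the grasp point, in mm); z points along the fingers, y is the line along which they close (so a half turn about z gives the same grasp; the last joint's range is limited). The gripper opens to 91 mm and grips with 3 to 60 N. Pads are 32 mm wide; open, the fingers measure 118 mm over their backs; the gripper's body (76 mm by 178 mm) begins 60 mm behind the grasp point.
Start: joints at [-76.433, 18.312, 89.639, -0, 72.044, -1.146], TCP at [146.045, -556.16, 213.976] pointing down, gripper open.
Joint ranges: [-177.97, 177.97], [-48.28, 115.42], [12.27, 149.76], [-77.06, 257.06], [2.81, 150.46], [-146.56, 146.56]. Speed limits (degrees/s): [147.25, 147.25, 180, 180, 180, 180].

### API

Orientations are given as [roll, pitch, yaw] about the fixed x, y, z axes, in that order (R = Rz(yaw) Ry(pitch) Rx(roll)).
In Python, from workcell import env gives the robot as it stands. The module is installed in compiled form; this text tells all that it offers.
- The arm moves only by the tool arm_command, never from a script. Its argument "rows" is a list of rows, each an object with "delta_pos": the shift along the tool's x, y, z in mm, a list of three; "roll": the turn about the tool's z in units of 5 degrees (1.0 is 5 degrees); "jaw": the opening in per cent of the stroke, from 0 (shut) to 100 (fully open). A call has 1 to 20 rows; each row is the pose to reach, as a shift and turn from the pose commanded when the call began, along the tool's axes at that moment; what a row does not reach only later rows make up. A row lasts 1/12 s, in which the tool goes at most 41.7 mm and 7.16 degrees, less where a joint would pass 70% of its speed; a pose out of reach is approached as far as the arm can. A call with a gripper value outside its range is refused whole. The fingers move at their own pace and stop on an object; "squeeze" is the grip in N (left out, the last holds). Time passes only in rows, so rows that repeat a pose let the fingers close. It gives the time, the measured TCP pose, the force, the opening and the grip force at its end, in the units of the state.
- env.state(): the state, without advancing time (a new reading comes with each control period).
- env.grab_frame(name): name is "scene" or "top" or "wrist"; returns a dict with "img" (384x512x3 uint8, blue, green, red), "z_map" (384x512 float32, mm along the optical axis (not along the pixel's ray), 0 where there is no reading), "fov_y" (degrees; the focal length in pixels is half the picture's height over the tangent of half this angle, whatever the lens; pixels are square), "cx", "cy" (the principal point, pixels), "R" (3x3) and "t" (3): a world point X has camera coordinates R X + t; the wrist camera has in their place "T_tool_cam" (4x4, takes a point from camera to tool coordinates, whose origin is the TCP and whose axes are the flange's). Camera axes: x right, y down, z forward; pixel columns grow to the right and rows downward; lengths in mm; the calibration is good to about 2 mm. The wrist camera is an equidistant fisheye: a pixel r from the principal point sees the ray r / f radians off the axis. A picture is of the moment at which its call begins: read the wrist's pose just before it.
- env.job_done(): hands the job in; it is judged then, once.
The state is a dict: "time_s": time; "qpos": joint angles; "qvel": joint speeds; "effort": joint torques, N m; "ee_pos": TCP position; "ee_rot": TCP orientation; "force": force on the tool from outside, world axes, zero at the start; "torque": the same for the moment, N m; "gripper_width": finger opening in mm; "gripper_force": force on a finger pad.
Only numpy, scipy, OpenCV 4.12 (cv2) and the standard library are available. Lean on these libraries where they do the work, as an engineer would, in place of code of your own. Each camera call takes 0.05 s, during which the arm holds its last target. There are 200 camera calls.

### The job

Press the snap catch on the wheel's drive box fully in, then gently push the released terminal cover along its guides until it is completely out of them, and leave it lying flat on the bare end of the box's top. Grasp nothing: press and push with the fingertips, do not lift the cover, and leave the cup, the jar and the screwdriver where they are.

Things in the scene. Friction and masses are not known exactly. Their poses are not given: they have to be found in the camera images.
- drive_box: Grey metal box, 280 x 180 x 50 mm (x, y, z), fixed to the bench, turned by up to 0.45 rad. Origin: centre of its underside; its flat top is 50 mm higher. The cover slides off along its +x axis, roughly away from the robot. Its top is bare and level with the seat from x = -32 to x = +140 mm, but for the catch: the cover is to end there. All positions below are in this frame.
- seat (a point): Centre of the cover's seat, at x = -78, y = -20, z = 50 mm of the box, over a well with terminals. Lipped dark steel guides, 14 mm high, 8 mm thick, from x = -125 to -32 mm, at y = -20 +- 41 mm, reach over the cover's side edges, so that it can only slide to +x. Behind the cover is a stop 6 mm high, x = -130 to -125 mm.
- terminal_cover: Loose white plastic cover, a plate 90 x 70 x 6 mm (x, y, z), 80 g, with an upright rib across it. Origin: centre of its underside. Its axes are those of the box at the start; shut, its origin is near x = -78, y = -20, z = 50 mm of the box. It is wholly out of the guides when its origin is past x = +13 mm of the box.
- cover_rib (a point): Centre of the upright rib on the cover: 8 mm thick along x, 44 mm long along y, 24 mm high, standing on the plate; this point is 20 mm behind (-x of) the cover's centre, 18 mm above its underside and 12 mm below the rib's top. Push the rib's -x face. The cover slides freely, with well under 2 N, once released.
- catch_pad (a point): Centre of the upper face of the catch's white square press pad, 28 x 28 mm, at x = -22, y = +60 mm of the box, beside the seat; collar 40 x 40 x 8 mm. Out, it is 22 mm above the box's top; fully pressed, 10 mm. A bar from the pad lies across the front of the cover and blocks it; pressing the pad straight down sinks the bar below the box's top.
- catch (a joint): How far the catch is pressed in (down), in m: 0 = out, 0.012 = fully in; it starts between 0 and 0.002. It moves against about 3.5 N of friction, has no return spring and stays where it is left; the cover is free from 0.008.
- bisque_cup: Terracotta cup, 76 mm across, 85 mm high, standing on the bench beside the box. Origin: centre of its underside. Leave alone.
- glaze_jar: White jar with a lid, 64 mm across, 80 mm high, standing on the bench beside the box. Origin: centre of its underside. Leave alone.
- screwdriver: Wooden-handled screwdriver lying on the bench beside the box. Origin: under its middle. Leave alone.
There are look-alikes about, which are no part of the job. Several things have the shape of the terminal_cover; the one meant has the colours described above.

How it is judged:
By the outcome, as a careful person would: the job done as asked, in the order asked, and still so for the second after the job is handed in, with the robot touching nothing.
It also fails if it takes over 38 s, if anything falls off the work surface, if the arm or the gripper's body presses on something with over 40 N, if the wrist force passes 120 N, or if a joint passes its speed limit or range.

## Working session

There is one attempt and no reset: what is moved stays moved. The work goes in short steps, Python scripts to look and compute and a tool call to move; the robot and the scene stay as the last step left them, time stands still between calls to the robot, and variables do not carry over. Pictures are saved under pics/ and viewed, at most 10 in all, crops included, and the job is handed in when it is done.

Besides the shell and the picture viewer there is one more tool, called after "Emit:" by a JSON object that holds its "api" and its "payload", one argument or row to a line. arm_command: Moves the arm, as the interface text tells. Its arguments: {"type":"object","properties":{"rows":{"type":"array"},"squeeze":{"type":"number"}},"required":["rows"]}

```bash
mkdir -p pics
cat > h.py <<'E'
import numpy as np, cv2
from workcell import env
def cloud(f):
    z=f["z_map"];h,w=z.shape;F=h/2/np.tan(np.radians(f["fov_y"])/2)
    u,v=np.meshgrid(np.arange(w),np.arange(h))
    P=np.stack([(u-f["cx"])/F*z,(v-f["cy"])/F*z,z],-1)
    return (P-np.array(f["t"]))@np.array(f["R"])
E
python3 - <<'E'
from h import *
s=env.state();print(s["ee_pos"],s["ee_rot"],s["gripper_width"],s["time_s"])
fs=[env.grab_frame(n) for n in("top","scene")]
for n,f in zip(("top","scene"),fs):
    cv2.imwrite(f"pics/{n}0.png",f["img"]);np.save(n+"0.npy",f,allow_pickle=True)
    print(n,f["fov_y"],np.round(-np.array(f["R"]).T@f["t"]),np.round(f["R"],2).tolist())
E
```

```text
[ 145.92643207 -555.65731776  213.12897705] [-1.79899349e+02 -1.88693765e-03  1.47150579e+01] 90.80456455493467 0.0
top 53.90605341951932 [ 439.   50. 1094.] [[0.0, -1.0, 0.02], [-0.99, -0.0, -0.11], [0.11, -0.02, -0.99]]
scene 50.4636414930042 [989. 253. 788.] [[-0.45, 0.89, 0.01], [0.73, 0.37, -0.58], [-0.52, -0.25, -0.82]]
```

View pics/top0.png

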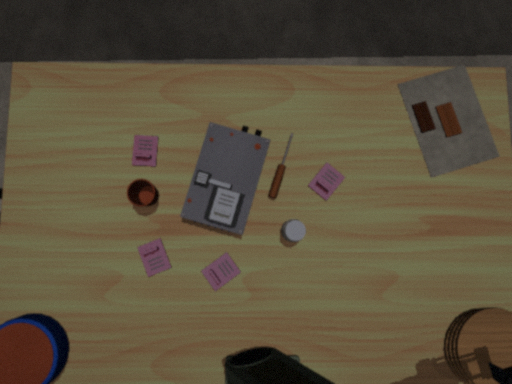

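View pics/scene0.png

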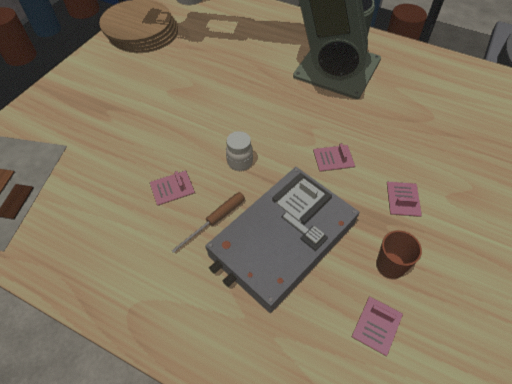

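The top view shows the grey box at about (227,180), turned slightly, with the white cover at (226,206) and the pad at (202,178). The cup is at (143,194), the jar at (293,231) and the screwdriver at (281,170). The pink covers are look-alikes. Next I fit the box's pose.

```bash
cat > m.py <<'E'
from h import *
def fit(n,f):
    P=cloud(f)
    Z=P[...,2];ok=(Z>42)&(Z<58)&(f["z_map"]>0)&(P[...,0]>250)&(P[...,0]<750)&(abs(P[...,1]-90)<230)
    m=cv2.morphologyEx(ok.astype(np.uint8),cv2.MORPH_OPEN,np.ones((3,3)))
    _,L,st,_=cv2.connectedComponentsWithStats(m);k=1+np.argmax(st[1:,4])
    m=(L==k)
    q=P[m]; zt=np.median(q[:,2])
    # ray-cast onto z=50
    C=-np.array(f["R"]).T@f["t"]; q=C+(q-C)*((50-C[2])/(q[:,2]-C[2]))[:,None]
    (c,wh,a)=cv2.minAreaRect(q[:,:2].astype(np.float32))
    b=cv2.boxPoints((c,wh,a)); e=[b[1]-b[0],b[2]-b[1]]; e=max(e,key=np.linalg.norm)
    if e[0]<0:e=-e
    print(n,"ztop",zt,"c",np.round(c,1),"wh",np.round(wh,1),"yaw",np.degrees(np.arctan2(e[1],e[0])))
    yaw=np.arctan2(e[1],e[0]);R2=np.array([[np.cos(yaw),-np.sin(yaw)],[np.sin(yaw),np.cos(yaw)]])
    return np.array(c),R2,P
def show(n,f,c,R2,P):
    Q=(P[...,:2]-c)@R2; Z=P[...,2]; v=f["z_map"]>0
    g=f["img"].astype(int)
    inb=v&(abs(Q[...,0])<138)&(abs(Q[...,1])<88)&(Z>40)
    bright=inb&(g.min(-1)>125)
    _,L,st,_=cv2.connectedComponentsWithStats(bright.astype(np.uint8))
    for k in range(1,len(st)):
        if st[k,4]>15:
            mm=L==k;print(n,"white",st[k,4],"mean",np.round(Q[mm].mean(0)),"min",np.round(Q[mm].min(0)),"max",np.round(Q[mm].max(0)),"z",np.round(np.percentile(Z[mm],[5,50,95])))
    r=inb&(Z>72); 
    if r.any():print(n,"high",r.sum(),Q[r].min(0).round(),Q[r].max(0).round(),Q[r].mean(0).round(),Z[r].max().round())
if __name__=="__main__":
    for n in("top","scene"):
        f=np.load(n+"0.npy",allow_pickle=True).item()
        c,R2,P=fit(n,f);show(n,f,c,R2,P)
        F=192/np.tan(np.radians(f["fov_y"])/2)
        for nm,p in dict(pad=(-22,60,72),rib=(-98,-20,80),c1=(140,90,50),c2=(140,-90,50),c3=(-140,-90,50),c4=(-140,90,50)).items():
            w=np.r_[R2@np.array(p[:2])+c,p[2]];X=np.array(f["R"])@w+f["t"]
            print(nm,w.round(),np.round(X[:2]/X[2]*F+[f["cx"],f["cy"]]))
    f=np.load("scene0.npy",allow_pickle=True).item()["img"][150:310,200:370];g=np.load("top0.npy",allow_pickle=True).item()["img"][110:245,165:285]
    a=cv2.resize(f,(400,376),interpolation=2);b=cv2.resize(g,(400,376),interpolation=2)
    cv2.imwrite("pics/crop0.png",cv2.convertScaleAbs(np.hstack([a,b]),alpha=1.5))
E
python3 m.py
```

```text
top ztop 49.81761717159764 c [595.4 102.3] wh [179.8 279.9] yaw -16.183739
top high 80 [-102.  -41.] [-9. 72.] [-70.   8.] 83.0
pad [591. 166.  72.] [202. 177.]
rib [496. 110.  80.] [222. 212.]
c1 [755. 150.  50.] [209. 121.]
c2 [705. -23.  50.] [270. 139.]
c3 [436.  55.  50.] [242. 234.]
c4 [486. 228.  50.] [180. 216.]
scene ztop 50.461496006509364 c [595.4 105.3] wh [182.  282.9] yaw -16.172667
scene white 709 mean [-75. -22.] min [-124.  -54.] max [-34.   8.] z [54. 57. 80.]
scene white 137 mean [-24.  10.] min [-33. -19.] max [-17.  39.] z [56. 58. 60.]
scene white 107 mean [-22.  60.] min [-37.  47.] max [-9. 72.] z [71. 72. 75.]
scene high 201 [-104.  -41.] [-9. 73.] [-58.  23.] 85.0
pad [591. 169.  72.] [314. 234.]
rib [496. 113.  80.] [308. 187.]
c1 [755. 153.  50.] [270. 307.]
c2 [705. -20.  50.] [204. 246.]
c3 [436.  58.  50.] [295. 167.]
c4 [486. 231.  50.] [359. 212.]
```

View pics/crop0.png

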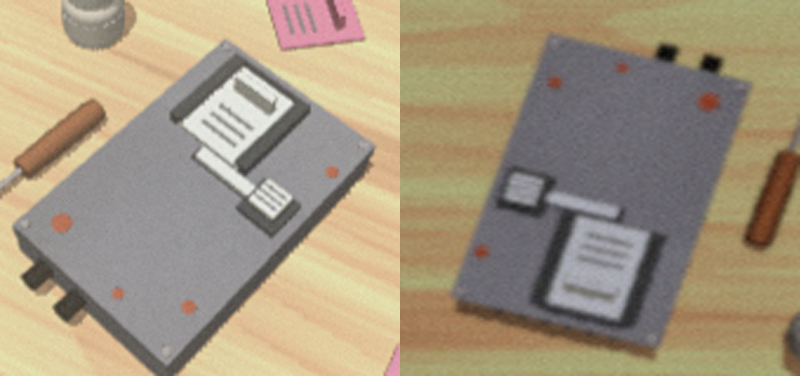

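The fits agree: box centre about (595.4, 104), yaw -16.2°. The pad is at about (590.5, 167.5, 72), it's still out, and the bar blocks the cover. First I travel above the pad with the fingers shut.

Emit:
{"api": "arm_command", "payload": {
  "rows": [
    {"delta_pos": [614,-587,90],"roll": -11.8,"jaw": 0},
    {"delta_pos": [614,-587,90],"roll": -11.8,"jaw": 0},
    {"delta_pos": [614,-587,90],"roll": -11.8,"jaw": 0},
    {"delta_pos": [614,-587,90],"roll": -11.8,"jaw": 0},
    {"delta_pos": [614,-587,90],"roll": -11.8,"jaw": 0},
    {"delta_pos": [614,-587,90],"roll": -11.8,"jaw": 0},
    {"delta_pos": [614,-587,90],"roll": -11.8,"jaw": 0},
    {"delta_pos": [614,-587,90],"roll": -11.8,"jaw": 0},
    {"delta_pos": [614,-587,90],"roll": -11.8,"jaw": 0},
    {"delta_pos": [614,-587,90],"roll": -11.8,"jaw": 0},
    {"delta_pos": [614,-587,90],"roll": -11.8,"jaw": 0},
    {"delta_pos": [614,-587,90],"roll": -11.8,"jaw": 0},
    {"delta_pos": [614,-587,90],"roll": -11.8,"jaw": 0},
    {"delta_pos": [614,-587,90],"roll": -11.8,"jaw": 0},
    {"delta_pos": [614,-587,90],"roll": -11.8,"jaw": 0},
    {"delta_pos": [614,-587,90],"roll": -11.8,"jaw": 0},
    {"delta_pos": [614,-587,90],"roll": -11.8,"jaw": 0},
    {"delta_pos": [614,-587,90],"roll": -11.8,"jaw": 0},
    {"delta_pos": [614,-587,90],"roll": -11.8,"jaw": 0},
    {"delta_pos": [614,-587,90],"roll": -11.8,"jaw": 0}
  ],
  "squeeze": 15
}}

```text
time_s: 1.77
ee_pos: [580.3, 151.9, 125.4]
ee_rot: [-180.0, 0.0, 73.7]
force: [0.9, -1.1, -0.2]
gripper_width: 0.5
gripper_force: 0.0
```

Emit:
{"api": "arm_command", "payload": {
  "rows": [
    {"delta_pos": [0,0,0],"roll": 0,"jaw": 0},
    {"delta_pos": [0,0,0],"roll": 0,"jaw": 0},
    {"delta_pos": [0,0,0],"roll": 0,"jaw": 0}
  ]
}}

```text
time_s: 2.02
ee_pos: [579.1, 149.4, 125.4]
ee_rot: [-179.9, 0.1, 73.7]
force: [0.1, -0.6, -0.3]
gripper_width: 0.9
gripper_force: 0.0
```

Run:
```python
from h import *
s=env.state();print(s["time_s"],s["ee_pos"],s["ee_rot"],s["force"],s["gripper_width"])
```

```text
2.0167 [579.0626258  149.43922486 125.41881718] [-1.79902096e+02  9.18799229e-02  7.37468870e+01] [ 0.1195967  -0.59429652 -0.28504158] 0.8715497322439497
```

Emit:
{"api": "arm_command", "payload": {
  "rows": [
    {"delta_pos": [20.6,5.9,0],"roll": 0,"jaw": 0},
    {"delta_pos": [20.6,5.9,15],"roll": 0,"jaw": 0},
    {"delta_pos": [20.6,5.9,32],"roll": 0,"jaw": 0},
    {"delta_pos": [20.6,5.9,46],"roll": 0,"jaw": 0},
    {"delta_pos": [20.6,5.9,49],"roll": 0,"jaw": 0},
    {"delta_pos": [20.6,5.9,51],"roll": 0,"jaw": 0},
    {"delta_pos": [20.6,5.9,53],"roll": 0,"jaw": 0},
    {"delta_pos": [20.6,5.9,55],"roll": 0,"jaw": 0},
    {"delta_pos": [20.6,5.9,57],"roll": 0,"jaw": 0},
    {"delta_pos": [20.6,5.9,59],"roll": 0,"jaw": 0},
    {"delta_pos": [20.6,5.9,60],"roll": 0,"jaw": 0},
    {"delta_pos": [20.6,5.9,60],"roll": 0,"jaw": 0}
  ]
}}

```text
time_s: 3.02
ee_pos: [591.9, 167.6, 66.5]
ee_rot: [179.9, 0.0, 73.7]
force: [0.8, -2.5, 2.9]
gripper_width: 0.6
gripper_force: 1.6
```

Emit:
{"api": "arm_command", "payload": {
  "rows": [
    {"delta_pos": [0,0,1],"roll": 0,"jaw": 0},
    {"delta_pos": [0,0,2],"roll": 0,"jaw": 0},
    {"delta_pos": [0,0,3],"roll": 0,"jaw": 0},
    {"delta_pos": [0,0,4],"roll": 0,"jaw": 0},
    {"delta_pos": [0,0,5],"roll": 0,"jaw": 0},
    {"delta_pos": [0,0,5.5],"roll": 0,"jaw": 0},
    {"delta_pos": [0,0,5.5],"roll": 0,"jaw": 0}
  ]
}}

```text
time_s: 3.6
ee_pos: [591.6, 168.2, 60.5]
ee_rot: [180.0, -0.0, 73.7]
force: [0.8, -0.9, 1.6]
gripper_width: 0.6
gripper_force: 1.1
```

Emit:
{"api": "arm_command", "payload": {
  "rows": [
    {"delta_pos": [0,0,0.7],"roll": 0,"jaw": 0},
    {"delta_pos": [0,0,1.4],"roll": 0,"jaw": 0},
    {"delta_pos": [0,0,1.4],"roll": 0,"jaw": 0}
  ]
}}

```text
time_s: 3.85
ee_pos: [591.6, 168.2, 60.2]
ee_rot: [180.0, -0.0, 73.7]
force: [-1.1, -1.4, 8.3]
gripper_width: 0.6
gripper_force: 4.1
```

Emit:
{"api": "arm_command", "payload": {
  "rows": [
    {"delta_pos": [0,0,0.6],"roll": 0,"jaw": 0},
    {"delta_pos": [0,0,1],"roll": 0,"jaw": 0},
    {"delta_pos": [0,0,1],"roll": 0,"jaw": 0}
  ]
}}

```text
time_s: 4.1
ee_pos: [591.6, 168.2, 60.2]
ee_rot: [179.9, -0.1, 73.7]
force: [-1.8, -2.1, 13.6]
gripper_width: 0.6
gripper_force: 6.6
```

Emit:
{"api": "arm_command", "payload": {
  "rows": [
    {"delta_pos": [0,0,-15],"roll": 0,"jaw": 0},
    {"delta_pos": [0,0,-45],"roll": 0,"jaw": 0},
    {"delta_pos": [-20,-26,-48],"roll": 0,"jaw": 0},
    {"delta_pos": [-40,-52,-48],"roll": 0,"jaw": 0},
    {"delta_pos": [-60,-78,-48],"roll": 0,"jaw": 0},
    {"delta_pos": [-80,-104,-48],"roll": 0,"jaw": 0},
    {"delta_pos": [-80,-104,-48],"roll": 0,"jaw": 0},
    {"delta_pos": [-80,-104,-48],"roll": 0,"jaw": 0},
    {"delta_pos": [-80,-104,-48],"roll": 0,"jaw": 0}
  ]
}}

```text
time_s: 4.85
ee_pos: [469.6, 120.9, 106.3]
ee_rot: [180.0, -0.1, 73.7]
force: [0.2, -0.5, -0.1]
gripper_width: 0.3
gripper_force: 0.0
```

```bash
cat > look.py <<'E'
import sys
from h import *; from m import show
s=env.state();c=np.array([595.4,104]);a=np.radians(-16.18);R2=np.array([[np.cos(a),-np.sin(a)],[np.sin(a),np.cos(a)]])
print(s["time_s"],np.round(s["ee_pos"],1),"tcp in box",((s["ee_pos"][:2]-c)@R2).round(1))
f=env.grab_frame("scene");show("scene",f,c,R2,cloud(f))
cv2.imwrite(f"pics/{sys.argv[1]}.png",cv2.resize(f["img"][110:310,180:400],(660,600),interpolation=2))
E
python3 look.py a
```

```text
4.85 [469.6 120.9 106.3] tcp in box [-125.5  -18.8]
scene white 44 mean [-121.  -13.] min [-127.  -34.] max [-116.    4.] z [54. 56. 58.]
scene white 453 mean [-58. -21.] min [-83. -52.] max [-34.   9.] z [54. 56. 59.]
scene white 125 mean [-23.  60.] min [-38.  48.] max [-10.  73.] z [58. 61. 62.]
scene high 10102 [-138.  -66.] [-35.  51.] [-97.  -6.] 489.0
```

View pics/a.png

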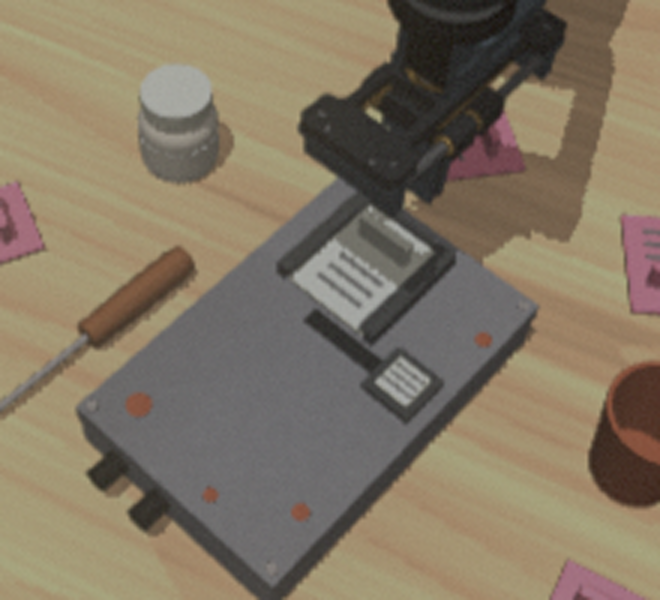

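The bar has sunk (dark slot at about (345,340)) and the pad sits at 61 mm. The fingers are just behind the rib. Now I descend and make contact.

Emit:
{"api": "arm_command", "payload": {
  "rows": [
    {"delta_pos": [-1,0,12],"roll": 0,"jaw": 0},
    {"delta_pos": [-1,0,25],"roll": 0,"jaw": 0},
    {"delta_pos": [-1,0,35],"roll": 0,"jaw": 0},
    {"delta_pos": [-1,0,39],"roll": 0,"jaw": 0},
    {"delta_pos": [-1,0,39],"roll": 0,"jaw": 0},
    {"delta_pos": [-1,3,39],"roll": 0,"jaw": 0},
    {"delta_pos": [-1,6,39],"roll": 0,"jaw": 0},
    {"delta_pos": [-1,8,39],"roll": 0,"jaw": 0},
    {"delta_pos": [-1,10,39],"roll": 0,"jaw": 0},
    {"delta_pos": [-1,12,39],"roll": 0,"jaw": 0},
    {"delta_pos": [-1,14,39],"roll": 0,"jaw": 0},
    {"delta_pos": [-1,16,39],"roll": 0,"jaw": 0},
    {"delta_pos": [-1,18,39],"roll": 0,"jaw": 0},
    {"delta_pos": [-1,20,39],"roll": 0,"jaw": 0}
  ]
}}

```text
time_s: 6.07
ee_pos: [487.8, 113.8, 67.3]
ee_rot: [-180.0, 0.0, 73.7]
force: [-1.5, 0.6, 1.4]
gripper_width: 0.3
gripper_force: 1.0
```

Emit:
{"api": "arm_command", "payload": {
  "rows": [
    {"delta_pos": [0,3,0],"roll": 0,"jaw": 0},
    {"delta_pos": [0,6,0],"roll": 0,"jaw": 0},
    {"delta_pos": [0,9,0],"roll": 0,"jaw": 0},
    {"delta_pos": [0,12,0],"roll": 0,"jaw": 0},
    {"delta_pos": [0,15,0],"roll": 0,"jaw": 0},
    {"delta_pos": [0,18,0],"roll": 0,"jaw": 0},
    {"delta_pos": [0,21,0],"roll": 0,"jaw": 0},
    {"delta_pos": [0,24,0],"roll": 0,"jaw": 0},
    {"delta_pos": [0,27,0],"roll": 0,"jaw": 0},
    {"delta_pos": [0,30,0],"roll": 0,"jaw": 0},
    {"delta_pos": [0,33,0],"roll": 0,"jaw": 0},
    {"delta_pos": [0,36,0],"roll": 0,"jaw": 0},
    {"delta_pos": [0,39,0],"roll": 0,"jaw": 0},
    {"delta_pos": [0,42,0],"roll": 0,"jaw": 0},
    {"delta_pos": [0,45,0],"roll": 0,"jaw": 0},
    {"delta_pos": [0,48,0],"roll": 0,"jaw": 0}
  ]
}}

```text
time_s: 7.4
ee_pos: [534.4, 100.2, 67.2]
ee_rot: [180.0, 0.0, 73.7]
force: [-1.7, 1.0, 2.2]
gripper_width: 0.1
gripper_force: 1.3
```

```bash
python3 look.py b
```

```text
7.4 [534.4 100.2  67.2] tcp in box [-57.5 -20.6]
scene white 24 mean [-44.  -8.] min [-48. -15.] max [-40.  -0.] z [79. 81. 83.]
scene white 24 mean [-39. -10.] min [-42. -21.] max [-35.  -0.] z [54. 56. 59.]
scene white 317 mean [  9. -19.] min [ -4. -57.] max [21. 15.] z [54. 56. 58.]
scene white 134 mean [-23.  60.] min [-37.  48.] max [-11.  73.] z [59. 60. 62.]
scene high 11661 [-138.  -88.] [33. 49.] [-41. -10.] 497.0
```

View pics/b.png

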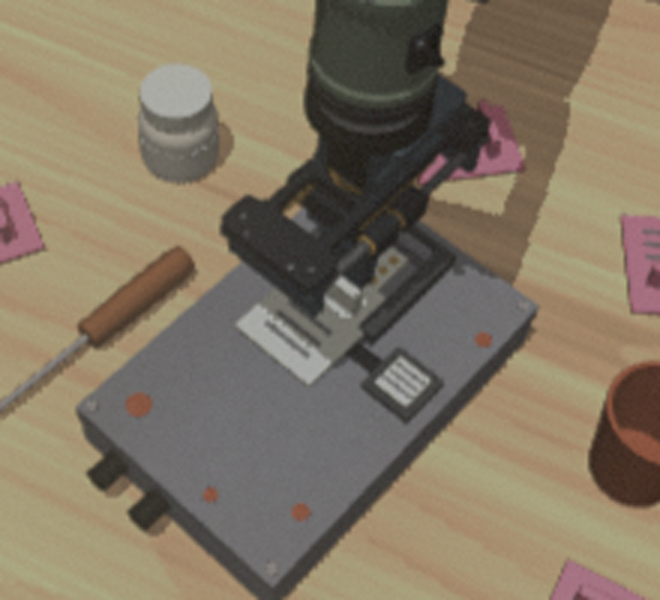

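The cover slides straight, its front edge at about (275,355), with the terminals now uncovered. I carry on until it is out.

Emit:
{"api": "arm_command", "payload": {
  "rows": [
    {"delta_pos": [0,3,0],"roll": 0,"jaw": 0},
    {"delta_pos": [0,6,0],"roll": 0,"jaw": 0},
    {"delta_pos": [0,9,0],"roll": 0,"jaw": 0},
    {"delta_pos": [0,12,0],"roll": 0,"jaw": 0},
    {"delta_pos": [0,15,0],"roll": 0,"jaw": 0},
    {"delta_pos": [0,18,0],"roll": 0,"jaw": 0},
    {"delta_pos": [0,21,0],"roll": 0,"jaw": 0},
    {"delta_pos": [0,24,0],"roll": 0,"jaw": 0},
    {"delta_pos": [0,27,0],"roll": 0,"jaw": 0},
    {"delta_pos": [0,30,0],"roll": 0,"jaw": 0},
    {"delta_pos": [0,33,0],"roll": 0,"jaw": 0},
    {"delta_pos": [0,36,0],"roll": 0,"jaw": 0},
    {"delta_pos": [0,39,0],"roll": 0,"jaw": 0},
    {"delta_pos": [0,42,0],"roll": 0,"jaw": 0},
    {"delta_pos": [0,45,0],"roll": 0,"jaw": 0},
    {"delta_pos": [0,48,0],"roll": 0,"jaw": 0},
    {"delta_pos": [0,51,0],"roll": 0,"jaw": 0},
    {"delta_pos": [0,53,0],"roll": 0,"jaw": 0},
    {"delta_pos": [0,54,0],"roll": 0,"jaw": 0},
    {"delta_pos": [0,54,0],"roll": 0,"jaw": 0}
  ]
}}

```text
time_s: 9.12
ee_pos: [586.3, 85.1, 67.2]
ee_rot: [180.0, -0.0, 73.7]
force: [0.0, 0.4, 0.1]
gripper_width: 0.3
gripper_force: 0.0
```

Emit:
{"api": "arm_command", "payload": {
  "rows": [
    {"delta_pos": [0,-3,0],"roll": 0,"jaw": 0},
    {"delta_pos": [0,-10,0],"roll": 0,"jaw": 0},
    {"delta_pos": [0,-15,-10],"roll": 0,"jaw": 0},
    {"delta_pos": [0,-20,-40],"roll": 0,"jaw": 0},
    {"delta_pos": [0,-50,-70],"roll": 0,"jaw": 0},
    {"delta_pos": [0,-85,-80],"roll": 0,"jaw": 0},
    {"delta_pos": [0,-120,-80],"roll": 0,"jaw": 0},
    {"delta_pos": [0,-150,-80],"roll": 0,"jaw": 0},
    {"delta_pos": [0,-150,-80],"roll": 0,"jaw": 0},
    {"delta_pos": [0,-150,-80],"roll": 0,"jaw": 0}
  ]
}}

```text
time_s: 9.95
ee_pos: [440.6, 127.6, 148.3]
ee_rot: [179.9, -0.0, 73.8]
force: [-0.1, 0.2, -0.5]
gripper_width: 0.6
gripper_force: 0.0
```

```bash
python3 look.py c
```

```text
9.95 [440.6 127.6 148.3] tcp in box [-155.3  -20.4]
scene white 260 mean [-79. -19.] min [-113.  -34.] max [-47.  -4.] z [42. 44. 47.]
scene white 1113 mean [ 33. -18.] min [-18. -57.] max [75. 15.] z [54. 56. 78.]
scene white 123 mean [-23.  61.] min [-37.  48.] max [-10.  73.] z [58. 60. 62.]
scene high 5650 [-138.  -58.] [15. 29.] [-112.  -13.] 498.0
```

View pics/c.png

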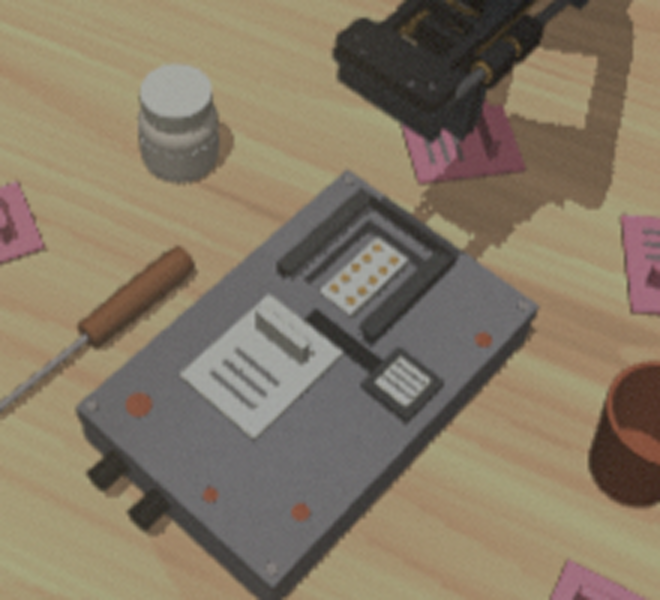

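The cover lies flat and clear of the guides, centred at about (262,365) in the crop, which puts its origin near x = +30 mm. The catch is down and the robot is clear.

```bash
python3 -c "
from workcell import env
print(env.job_done())"
```

```text
the job is handed in; nothing more can be done
None
```

The catch is pressed fully in, the cover lies flat on the bare end of the box, clear of its guides (origin near x = +30 mm), nothing else was touched, and the job was handed in at about 10 s; no verdict was returned.

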